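Shut the fish feeder, seat its lid pair and lift off the splash cover

TASK

First turn the fish feeder's dial clockwise to its end stop. Then take the nested lid pair from the round steel stand by the orange post, lower it without dropping it onto the feeder's open pot and let go so that both lids sit home. Last, grip the green outer lid by its white collar and lift it alone, level, until it is clear above the top of the orange post, with the grey inner lid left seated and undisturbed; finish still holding the outer lid up there, and leave the jar, the cave and the feeding tube where they are.

Things in the scene. Friction and masses are not known exactly. Their poses are not given: they have to be found in the camera images.
- feeder: Fixed fish feeder on the ledge: blue housing 260 x 120 x 30 mm high, origin at the centre of its underside, x along its length. A white open pot stands on its +x part, the dial on its -x part, 125 mm apart. Its place and yaw vary.
- pot_rim (a point): Centre of the pot's mouth, at rim height, 75 mm above the ledge. Pot 80 mm outside, 66 mm bore, rim 7 mm wide, 37 mm deep. z up.
- dial (a joint): Turn of the feeder's dial in rad: 0 to 2.1, growing clockwise seen from above; 2.1 is the end stop (shut). It starts 0.75 to 1.35 short of it and stays where it is left; light friction, about 0.05 N m.
- dial_grip (a point): Grip point of the dial, on its axis, 67 mm above the ledge. The black bar to pinch lies along this point's x axis (turning with the dial): 42 mm long, 14 mm thick; its top is 7 mm above this point, the 44 mm round foot of the dial 23 mm below it.
- stand: Fixed round steel lid stand, 110 mm base disc, 80 mm ring with 66 mm bore, 30 mm high; origin at the centre of its underside. The lid pair starts on it.
- inner_post (a point): Loose grey inner lid (0.1-0.2 kg) with an upright orange post, 20 mm diameter. Point on the post's axis, 14 mm below its top and, nested, 14 mm above the outer lid's collar. The 76 mm flange's underside is 48 mm below it, with a 60 mm spigot, 14 mm long, foot chamfered, below that. Seated: flange on the pot's rim, point 48 mm above pot_rim (post top 62 mm). z along the post.
- outer_collar (a point): Loose green outer lid (0.05-0.1 kg), 96 mm wide; white collar 34 mm outside, 26 mm hole, 26 mm tall. Point on its axis half-way up the collar, 13 mm above the green plate, 27 mm above the skirt's lower edge. The post passes through with 3 mm play; the plate rests loosely on the inner flange: post lifts both, collar lifts this alone. Nested: 27 mm below inner_post. z along its axis.
- jar_center (a point): Centre of the loose orange twist-cap jar, 48 mm wide, 62 mm tall. Bystander.
- cave_center (a point): Centre of the loose grey ceramic cave, 104 x 80 x 56 mm tall. Bystander.
- tube_center (a point): Centre of the loose clear acrylic feeding tube, 260 mm long (its x axis), 22 mm wide at its rubber end pieces, lying on the ledge. Bystander.
Mind the look-alikes: they are no part of the job. Of the things that look like the part that bears outer_collar, the smallest one is meant.

How it is judged:
On the way, in this order (a step that is already met when the one before it is completed fails the run):
1. the dial is at its clockwise end stop (value of joint dial above 2.04 rad), for 0.2 s.
2. the lid pair sits home on the pot, both lids, let go (z of inner_post in the frame of pot_rim between 0.045 and 0.051 m and horizontal distance between inner_post and pot_rim below 0.006 m and angle between inner_post's own z axis and vertical below 0.08 rad and z of outer_collar in the frame of pot_rim between 0.018 and 0.025 m and horizontal distance between outer_collar and pot_rim below 0.01 m and contact force between the fingers and inner below 0.1 N and contact force between the fingers and outer below 0.1 N and linear speed of inner below 0.03 m/s), for 0.2 s.
At the end, for the whole second after the job is handed in: Dial within 0.06 rad of its clockwise stop; inner lid seated on the pot (6 mm sideways, 3 mm in height, 0.08 rad); outer lid held still by the fingers, collar centre over 90 mm above the pot rim (clear of the post), level within 0.3 rad, touching neither inner lid nor feeder (value of joint dial above 2.04 rad and z of inner_post in the frame of pot_rim between 0.045 and 0.051 m and horizontal distance between inner_post and pot_rim below 0.006 m and angle between inner_post's own z axis and vertical below 0.08 rad and z of outer_collar in the frame of pot_rim above 0.09 m and angle between outer_collar's own z axis and vertical below 0.3 rad and contact force between the fingers and outer above 0.5 N and contact force between each of the fingers, outer and inner below 0.1 N and contact force between outer and feeder below 0.1 N and linear speed of outer below 0.05 m/s); the arm keeps its last pose, push and grip.
It fails at once if the outer lid is lifted off the inner lid while the inner lid is not seated on the pot, or the inner lid is raised over 5 mm or shifted over 7 mm once the outer lid is off it (z of outer_collar in the frame of inner_post above -0.015 m and (z of inner_post in the frame of pot_rim above 0.053 m or horizontal distance between inner_post and pot_rim above 0.007 m)).
It fails at once if the lid pair is let fall onto the pot from more than about 6 mm (horizontal distance between inner_post and pot_rim below 0.03 m and z of inner_post in the frame of pot_rim between 0.045 and 0.15 m and contact force between the fingers and inner below 0.05 N and linear speed of inner above 0.35 m/s).
It fails at once if the orange jar is moved more than 15 mm (distance of jar_center from where it was at the start of the episode above 0.015 m).
It fails at once if the ceramic cave is moved more than 15 mm (distance of cave_center from where it was at the start of the episode above 0.015 m).
It fails at once if the feeding tube is moved more than 15 mm (distance of tube_center from where it was at the start of the episode above 0.015 m).
It also fails if it takes over 72 s, if anything falls off the work surface, if the arm or the gripper's body presses on something with over 40 N, if the wrist force passes 120 N, or if a joint passes its speed limit or range.

ROBOT

A 7-joint arm with a two-finger parallel gripper is mounted at the origin on the work surface. World frame = base frame: x ahead of the robot, y to its left, z up, the work surface at z = 0. Lengths are in m, angles in rad, forces in N, time in s.
With the tool pointing down it reaches from about 0.4 to 0.9 m from the base axis. Payload 5.6 kg.
Tool frame: the origin (TCP) lies midway between the tips of the shut fingers; the grasp point (between the pads) lies 19 mm behind it; z points along the fingers, x is the direction in which the jaws open and shut, and the axes are right-handed (so a half turn about z gives the same grasp; the last joint's range is limited). The gripper opens to 92 mm and grips with 3 to 60 N. Pads are 20 mm wide; open, the fingers measure 128 mm over their backs; the gripper's body (75 mm by 189 mm) begins 69 mm behind the grasp point.
Start: joints at [1.303, 0.468, -0.012, 1.603, 0.006, 1.071, -0.056], TCP at [0.145, -0.634, 0.215] pointing down, gripper open.
Joint ranges: [-2.53, 2.53], [-0.31, 2.02], [-1.57, 1.55], [0.28, 2.44], [-1.29, 4.43], [0.15, 1.84], [-2.92, 2.92]. Speed limits (rad/s): [2.57, 2.57, 3.14, 3.14, 3.14, 3.14, 3.14].

INTERFACE

Orientations are given as a unit quaternion [w, x, y, z].
In Python, from rig import observe, cams, workorder, finder gives the robot as it stands.
- The arm moves only by the shell command python3 -m creep 'ROWS' [FORCE]. ROWS is JSON, a list that holds one entry, the list of rows, each a list of 7 numbers: the shift along the tool's x, y, z in mm, then the turn, a rotation vector about the tool's x, y, z in rad, then the opening, from 0 (shut) to 1 (fully open). A call has 1 to 10 rows; each row is the pose to reach, as a shift and turn from the pose commanded when the call began, along the tool's axes at that moment; what a row does not reach only later rows make up. A row lasts 1/12 s, in which the tool goes at most 41.7 mm and 7.16 degrees, less where a joint would pass 70% of its speed; a pose out of reach is approached as far as the arm can. A call with a gripper value outside its range is refused whole. The fingers move at their own pace and stop on an object; FORCE is the grip in N (left out, the last holds). Time passes only in rows, so rows that repeat a pose let the fingers close. It gives the time, the measured TCP pose, the force and the opening at its end, in the units of the state.
- observe(): the state, without advancing time (a new reading comes with each control period).
- cams.snapshot(name): name is "scene" or "top" or "wrist"; returns a dict with "color" (384x512x3 uint8, red, green, blue), "fov_y" (degrees; the focal length in pixels is half the picture's height over the tangent of half this angle, whatever the lens; pixels are square), "cx", "cy" (the principal point, pixels), "k1" (the pictures are not rectified: a ray, as slopes to the right and down, at radius r is drawn at 1 + k1 r^2 times it, then the intrinsics apply), "rvec" (rotation vector, rad) and "tvec" (3), from world to camera coordinates, as OpenCV has them. Camera axes: x right, y down, z forward; pixel columns grow to the right and rows downward; lengths in m; the calibration is good to about 2 mm. A picture is of the moment at which its call begins. There is no depth.
- workorder.finish_job(): hands the job in, once; it reports no verdict.
Trained networks look in a picture, given as the dict that the camera call returned (one of the last four; its "shot" number tells which), for a name from the list of things; names that differ only in an ending like _2 or _b are one class to them, and where a whole thing is asked for, a point or a joint stands for the part that bears it (a point fixed in the world has none). Each returns a list of dicts, best first, with "p" (0 to 1); they miss things now and then, are a little off and sometimes report something else, mostly with a low value. They report only what shows in the picture. A call takes as long as a camera call. They do not tell look-alikes from the thing itself.
- finder.search_frame(picture, target): "centre" ([column, row] in pixels, amid what is visible of it).
- finder.trace(picture, target): "region" (384x512 bool, what is visible of it) and "centre" ([column, row] in pixels, amid what is visible of it).
The state is a dict: "time": time; "q": joint angles; "joint_vel": joint speeds; "tau": joint torques, N m; "tool_pos": TCP position; "tool_rot": TCP orientation; "wrist_force": force on the tool from outside, world axes, zero at the start; "moment": the same for the moment, N m; "grip_width": opening from 0.0 (shut) to 1.0 (fully open).
Only numpy, scipy, OpenCV 4.12 (cv2) and the standard library are available. Lean on these libraries where they do the work, as an engineer would, in place of code of your own. Each camera call takes 0.05 s, during which the arm holds its last target. There are 200 camera calls.

## Working session

There is one attempt and no reset: what is moved stays moved. The work goes in short steps, Python scripts to look and compute and a shell command to move; the robot and the scene stay as the last step left them, time stands still between calls to the robot, and variables do not carry over. Pictures are saved under pics/ and viewed, about 8 in all and at most 12, crops included, and the job is handed in when it is done.

```bash
ls; mkdir -p pics
cat > h.py <<'E'
import numpy as np, cv2
from scipy.spatial.transform import Rotation as R
from rig import observe, cams, workorder, finder
def K(s):
    f=192/np.tan(np.radians(s["fov_y"])/2); return np.array([[f,0,s["cx"]],[0,f,s["cy"]],[0,0,1.]]), np.array([s["k1"],0,0,0,0.])
def ray(s,px):
    k,d=K(s); u=cv2.undistortPoints(np.array([[px]],float),k,d)[0,0]
    M=R.from_rotvec(np.ravel(s["rvec"])).as_matrix(); t=np.ravel(s["tvec"])
    return -M.T@t, M.T@np.array([u[0],u[1],1.])
def atz(s,px,z):
    o,v=ray(s,px); return o+v*(z-o[2])/v[2]
def proj(s,P):
    k,d=K(s); return cv2.projectPoints(np.array(P,float).reshape(-1,1,3),np.ravel(s["rvec"]).astype(float),np.ravel(s["tvec"]).astype(float),k,d)[0][:,0]
def tri(obs):
    A=np.zeros((3,3));b=np.zeros(3)
    for s,px in obs:
        o,v=ray(s,px);v/=np.linalg.norm(v);Q=np.eye(3)-np.outer(v,v);A+=Q;b+=Q@o
    return np.linalg.solve(A,b)
def totool(p,st=None):
    st=st or observe(); q=st["tool_rot"]; r=R.from_quat([q[1],q[2],q[3],q[0]])
    return r.inv().apply(np.array(p)-st["tool_pos"])*1000
def save(s,name,crop=None,sc=1):
    im=s["color"][...,::-1]
    if crop: im=im[crop[1]:crop[3],crop[0]:crop[2]]
    cv2.imwrite("pics/"+name,cv2.resize(im,None,fx=sc,fy=sc,interpolation=cv2.INTER_CUBIC))
E
python3 - <<'E'
from h import *
np.set_printoptions(precision=4,suppress=True)
S={n:cams.snapshot(n) for n in("scene","top","wrist")}
ims=[]
for n,s in S.items():
    o,v=ray(s,[s["cx"],s["cy"]]);print(n,o,v,s["fov_y"],s["k1"])
    for t in["feeder","dial","dial_grip","stand","inner_post","outer_collar","jar_center","cave_center","tube_center","pot_rim"]:
        try:
            for d in finder.search_frame(s,t)[:4]:
                if d["p"]>.2: print(n,t,round(d["p"],2),np.round(d["centre"],1), atz(s,d["centre"],.05)[:2])
        except Exception as e: print(n,t,e)
im=np.vstack([S["scene"]["color"],S["top"]["color"]]);
save(S["scene"],"scene.png",sc=1.5);save(S["top"],"top.png",sc=1.5)
print(observe())
E
```

```text
pics
scene [ 0.9432 -0.1333  0.8134] [-0.4659  0.2883 -0.8366] 52.71857312068513 0.028833357088772205
scene feeder 0.93 [124.9 311.9] [ 0.6135 -0.227 ]
scene dial_grip 0.69 [105.9 275.5] [ 0.5214 -0.231 ]
scene stand 0.59 [280.9 207.5] [0.5839 0.1676]
scene stand 0.56 [124.  311.9] [ 0.6125 -0.2285]
scene outer_collar 0.87 [277.6 188.8] [0.537  0.1909]
scene outer_collar 0.81 [304.6 261.5] [0.7204 0.1329]
scene outer_collar 0.63 [260.9 143.8] [0.3985 0.2347]
scene jar_center 0.95 [243.3 294. ] [ 0.7097 -0.013 ]
scene cave_center 0.62 [197.2 207.9] [0.4797 0.0052]
scene tube_center 0.81 [349.5 161. ] [0.5657 0.388 ]
scene pot_rim 0.63 [124.7 312.9] [ 0.6151 -0.2281]
scene pot_rim 0.58 [279.3 188.6] [0.5387 0.1946]
top [0.375  0.1155 1.0323] [ 0.1785  0.0104 -0.9839] 55.82612038949088 -0.11081662119292264
top feeder 0.6 [382.  182.7] [ 0.5817 -0.2114]
top dial 0.56 [387.9 201.4] [ 0.5283 -0.2234]
top dial_grip 0.55 [391.1 203.3] [ 0.5227 -0.232 ]
top stand 0.78 [243.6 220.8] [0.4866 0.1769]
top outer_collar 0.96 [221.6 261.7] [0.3778 0.2382]
top outer_collar 0.65 [231.5 205.7] [0.5292 
[... 217 characters left out ...]
 tube_center 0.78 [160.9 215.9] [0.5062 0.4058]
top pot_rim 0.82 [385.  183.8] [ 0.5783 -0.2196]
wrist [ 0.2161 -0.6171  0.3833] [-0.2549 -0.0583 -0.9652] 66.79092424470012 -0.029959994188822097
{'time': 1.65, 'q': array([ 1.303 ,  0.4675, -0.0116,  1.6027,  0.006 ,  1.0714, -0.0563]), 'joint_vel': array([ 0.0003, -0.0004, -0.0003,  0.0011, -0.0016,  0.0008,  0.0002]), 'tau': array([ -0.    , -52.0413,  -0.0126, -24.4052,  -0.0567,   0.0113,
         0.    ]), 'tool_pos': array([ 0.1448, -0.6337,  0.2146]), 'tool_rot': array([ 0.    ,  0.7819, -0.6234,  0.    ]), 'wrist_force': array([ 0.7075, -0.7055, -0.0783]), 'moment': array([-0.0134, -0.0114,  0.0691]), 'grip_width': 0.9998020719567794}
```

View pics/scene.png

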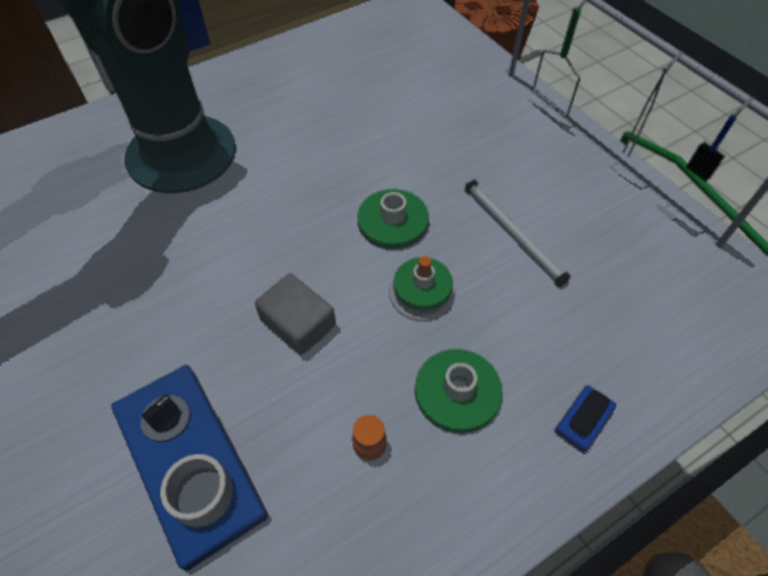

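View pics/top.png

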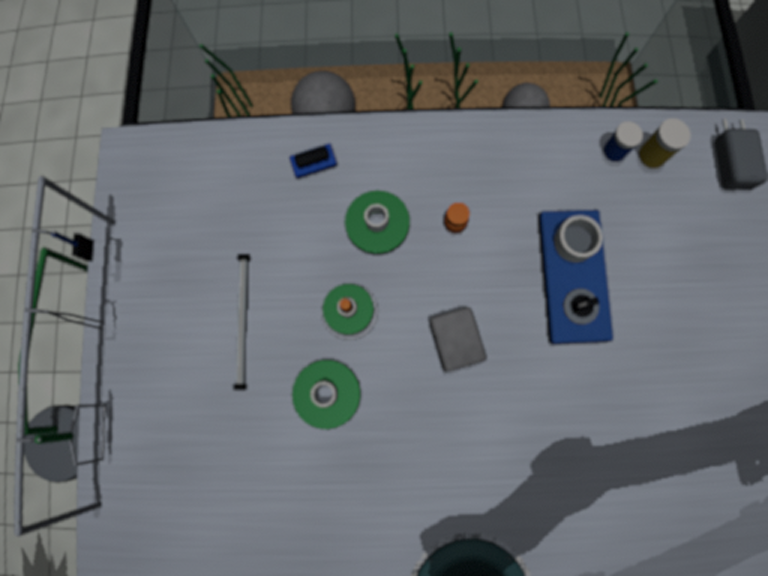

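The scene view shows the feeder lower left, with the pot at about (132,327) and the dial at about (108,275) in native pixels. The true lid pair, with the orange post, is at about (282,187), between two larger green look-alikes. The top view agrees: post (231,203), pot (386,159), dial (389,204).

```bash
cat > m.py <<'E'
from h import *
np.set_printoptions(precision=4,suppress=True)
S={n:cams.snapshot(n) for n in("scene","top")}
g={"scene":dict(pot=(132,325),dial=(108,275),post=(283,180)),"top":dict(pot=(386,159),dial=(389,204),post=(231,203))}
hz=dict(pot=.075,dial=.074,post=.092)
for n,s in S.items():
    hsv=cv2.cvtColor(s["color"],cv2.COLOR_RGB2HSV);H,Sa,V=cv2.split(hsv)
    yy,xx=np.mgrid[:384,:512]
    def comp(m,c,r):
        m=m&(np.hypot(xx-c[0],yy-c[1])<r); return m
    m=comp((H<15)&(Sa>120),g[n]["post"],14); print(n,"post",m.sum(),[xx[m].mean(),yy[m].mean()],atz(s,[xx[m].mean(),yy[m].mean()],.085))
    m=comp(V<45,g[n]["dial"],22); ys,xs=np.where(m); c=[xs.mean(),ys.mean()]; print(n,"dial dark",m.sum(),c,atz(s,c,.068))
    P=np.array([atz(s,p,.068)[:2] for p in zip(xs,ys)]);w,v=np.linalg.eigh(np.cov(P.T));print(" axis",np.degrees(np.arctan2(v[1,1],v[0,1])),np.sqrt(w))
    m=comp((Sa<60)&(V>110),g[n]["pot"],40);
    cn,_=cv2.findContours(m.astype(np.uint8),cv2.RETR_EXTERNAL,cv2.CHAIN_APPROX_NONE);cn=max(cn,key=cv2.contourArea);print(n,"pot",cv2.boundingRect(cn),cv2.fitEllipse(cn))
    # blue
    m=comp((H>100)&(H<130)&(Sa>150),g[n]["dial"],110);ys,xs=np.where(m)
    P=np.array([atz(s,p,.03)[:2] for p in zip(xs,ys)],np.float32);print(" feeder",cv2.minAreaRect(P))
a=S["scene"]["color"][235:365,70:190];b=S["top"]["color"][125:255,330:450]
cv2.imwrite("pics/fd.png",cv2.resize(np.hstack([a,b])[...,::-1],None,fx=3.3,fy=3.3,interpolation=cv2.INTER_CUBIC))
E
python3 m.py
```

```text
scene post 78 [np.float64(282.7435897435897), np.float64(176.8846153846154)] [0.5347 0.205  0.085 ]
scene dial dark 343 [np.float64(108.24781341107872), np.float64(277.07580174927114)] [ 0.5371 -0.226   0.068 ]
 axis -140.22603085572962 [0.0104 0.0115]
scene pot (107, 303, 43, 43) ((127.98521423339844, 323.9702453613281), (37.8393669128418, 46.166221618652344), 43.7088508605957)
 feeder ((0.5895567536354065, -0.22703158855438232), (0.2600528597831726, 0.116815485060215), 0.6908947229385376)
top post 43 [np.float64(229.97674418604652), np.float64(202.8139534883721)] [0.5316 0.21   0.085 ]
top dial dark 163 [np.float64(388.4171779141104), np.float64(203.19018404907976)] [ 0.5205 -0.2182  0.068 ]
 axis 106.0555757850269 [0.0098 0.0123]
top pot (347, 120, 79, 74) ((386.1600341796875, 157.49957275390625), (70.3342056274414, 75.22074127197266), 79.24317169189453)
 feeder ((0.6576842069625854, -0.23649372160434723), (0.16113749146461487, 0.417335569858551), 78.65471649169922)
```

View pics/fd.png

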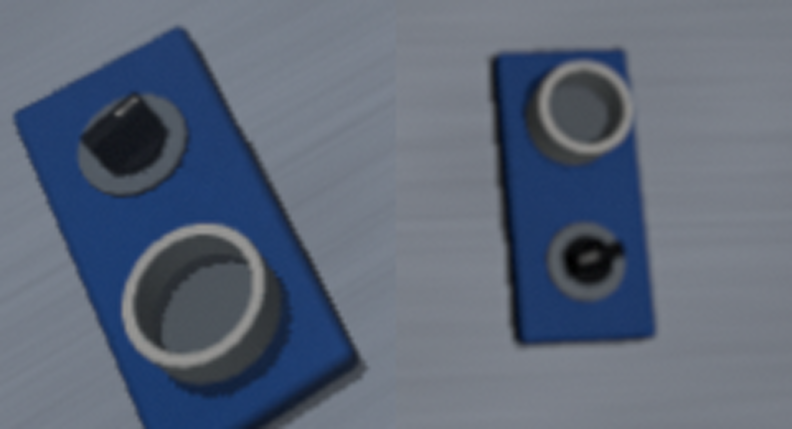

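The feeder centre is about (0.590,-0.227) with yaw about 0.7°, so the dial is near (0.527,-0.228) and the pot near (0.652,-0.226). The bar angle is still unclear, so I'm moving above the dial for a wrist look.

```bash
python3 -m creep '[[[-310,-463,0,0,0,-1.7,1],[-310,-463,0,0,0,-1.7,1],[-310,-463,0,0,0,-1.7,1],[-310,-463,0,0,0,-1.7,1],[-310,-463,0,0,0,-1.7,1],[-310,-463,0,0,0,-1.7,1],[-310,-463,0,0,0,-1.7,1]]]'
cat > near.py <<'E'
from h import *
np.set_printoptions(precision=4,suppress=True)
o=observe();q=o["tool_rot"];print(o["time"],o["tool_pos"],R.from_quat([q[1],q[2],q[3],q[0]]).as_matrix()[:,0],o["q"],o["wrist_force"],o["grip_width"])
E
python3 near.py
```

```text
time: 2.33
tool_pos: [0.346, -0.4199, 0.2149]
tool_rot: [0.0, 0.973, -0.23, 0.0]
wrist_force: [0.8, -0.6, 0.1]
grip_width: 1.0
2.3333 [ 0.346  -0.4199  0.2149] [ 0.8938 -0.4486  0.0006] [ 1.0652  0.3112 -0.2963  1.8486  0.1071  0.9964  0.259 ] [ 0.834  -0.6034  0.0827] 1.0000108874511273
```

```bash
python3 -m creep '[[[76,-253,0,0,0,-0.8,1],[76,-253,0,0,0,-0.8,1],[76,-253,0,0,0,-0.8,1],[76,-253,0,0,0,-0.8,1],[76,-253,0,0,0,-0.8,1],[76,-253,0,0,0,-0.8,1],[76,-253,0,0,0,-0.8,1],[76,-253,0,0,0,-0.8,1]]]'
cat > dial.py <<'E'
from h import *
exec(open("near.py").read())
s=cams.snapshot("wrist");save(s,"w_dial.png",sc=1.5)
for P in[(.527,-.228,.067),(.652,-.2265,.075)]: print(proj(s,P))
E
python3 dial.py
```

```text
time: 3.0
tool_pos: [0.5303, -0.226, 0.2148]
tool_rot: [-0.001, 0.986, 0.168, 0.001]
wrist_force: [0.1, -0.5, 0.1]
grip_width: 1.001
3.0 [ 0.5303 -0.226   0.2148] [0.9435 0.3313 0.0025] [ 0.7685  0.4053 -0.5386  1.7605  0.2339  1.0391  0.4841] [ 0.1111 -0.4547  0.0883] 1.000933836258645
[[250.3253 182.2342]]
[[354.9572 218.2911]]
```

View pics/w_dial.png

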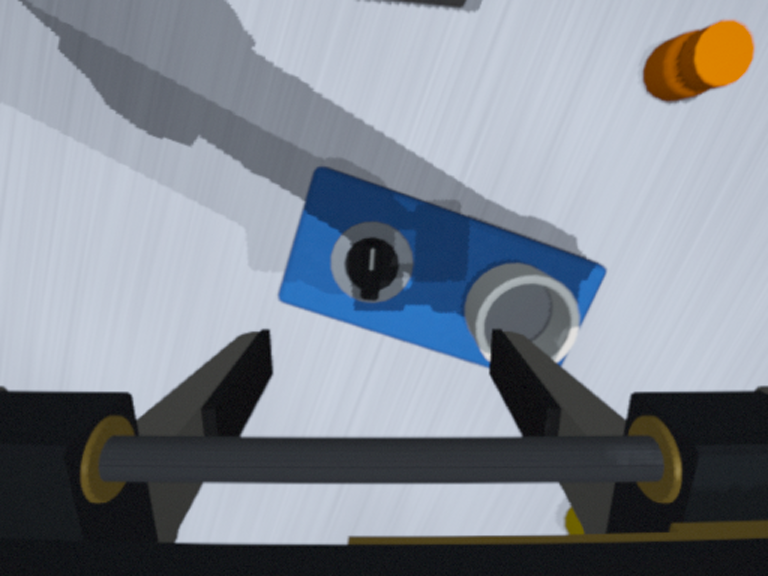

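The wrist view shows the black bar vertical, i.e. along tool y, with its centre at about (248,176) native. The jaws already straddle it correctly. The pot rim centre is at about (352,211).

Run:
```python
from h import *
np.set_printoptions(precision=4,suppress=True)
s=cams.snapshot("wrist")
H,Sa,V=cv2.split(cv2.cvtColor(s["color"],cv2.COLOR_RGB2HSV));yy,xx=np.mgrid[:384,:512]
m=(np.hypot(xx-248,yy-176)<30)&(V<50)&(Sa<150);ys,xs=np.where(m);print(m.sum(),xs.mean(),ys.mean(),xs.min(),xs.max(),ys.min(),ys.max())
for z in(.044,.067,.074): print("dark",z,atz(s,[xs.mean(),ys.mean()],z))
m=((np.hypot(xx-248,yy-176)<36)&((Sa<100))).astype(np.uint8)
m=cv2.morphologyEx(m,cv2.MORPH_CLOSE,np.ones((5,5)));cn,_=cv2.findContours(m,0,1);cn=max(cn,key=cv2.contourArea);e=cv2.fitEllipse(cn);print("foot",e,atz(s,e[0],.044))
print("line",atz(s,[248,175],.074))
m=((np.hypot(xx-350,yy-208)<45)&((Sa<60)&(V>150))).astype(np.uint8)
cn,_=cv2.findContours(m,0,1);cn=max(cn,key=cv2.contourArea);e=cv2.fitEllipse(cn);print("pot",e,atz(s,e[0],.075))
T=[(t["p"],t["centre"],t["region"].sum()) for t in finder.trace(s,"dial_grip")[:2]];print(T)
m=(np.hypot(xx-280,yy-200)<130)&(H>100)&(H<130)&(Sa>130);ys,xs=np.where(m)
P=np.array([atz(s,p,.03)[:2] for p in zip(xs,ys)],np.float32);print(" feeder",cv2.minAreaRect(P))
save(s,"w2.png",(200,110,400,260),4)
o=observe();print(o["tool_pos"])
```

```text
975 250.19179487179488 175.4451282051282 234 267 157 197
dark 0.044 [ 0.5234 -0.2285  0.044 ]
dark 0.067 [ 0.5221 -0.2238  0.067 ]
dark 0.074 [ 0.5217 -0.2224  0.074 ]
foot ((250.15380859375, 172.42056274414062), (52.984825134277344, 54.04735565185547), 93.58851623535156) [ 0.5222 -0.225   0.044 ]
line [ 0.5193 -0.2227  0.074 ]
pot ((356.2930603027344, 214.35382080078125), (62.63124084472656, 68.42269134521484), 80.65055084228516) [ 0.649  -0.2255  0.075 ]
[(0.76, [254.1, 173.7], np.int64(1095))]
 feeder ((0.5801791548728943, -0.26135432720184326), (0.26295918226242065, 0.18805192410945892), 0.5762735605239868)
[ 0.5264 -0.2321  0.2142]
```

View pics/w2.png

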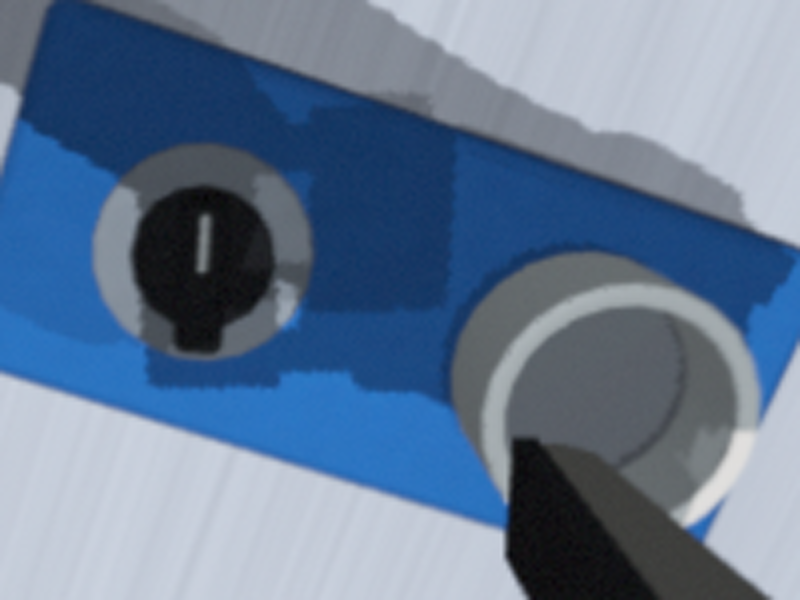

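The scale check against the 80 mm pot shows the black disc is the dial's 44 mm foot and the grey disc is only a printed scale. The bar lies along crop (204,205)-(199,348). The dial axis comes out near (0.524,-0.2275). I'm descending part-way and re-checking.

```bash
python3 -m creep '[[[-1,-5,100,0,0,0,0.6],[-1,-5,100,0,0,0,0.6],[-1,-5,100,0,0,0,0.6],[-1,-5,100,0,0,0,0.6],[-1,-5,100,0,0,0,0.6]]]'
python3 - <<'E'
from h import *
exec(open("near.py").read())
s=cams.snapshot("wrist");save(s,"w3.png",sc=1.3)
d=np.array([.524,-.2275]);x=R.from_quat(np.roll(o["tool_rot"],-1)).as_matrix()[:,:2]
P=[[*d,.074],[*d,.044]]+[[*(d+k*.021*x[:2,1]),.074] for k in(1,-1)];print(proj(s,P)*1.3)
print(totool([*d,.052],o))
E
```

```text
time: 3.57
tool_pos: [0.5237, -0.2278, 0.1142]
tool_rot: [-0.0, 0.987, 0.162, -0.001]
wrist_force: [0.9, 0.0, 0.1]
grip_width: 0.66
3.5667 [ 0.5237 -0.2278  0.1142] [ 0.9474  0.3199 -0.0017] [ 0.7305  0.5186 -0.4889  1.8537  0.3163  0.8483  0.4098] [0.9027 0.0399 0.1481] 0.6599610511578836
[[330.8954 276.7744]
 [330.9102 261.8697]
 [330.8602 309.8876]
 [330.9318 241.9433]]
[ 0.4729 -0.1168 62.2364]
```

View pics/w3.png

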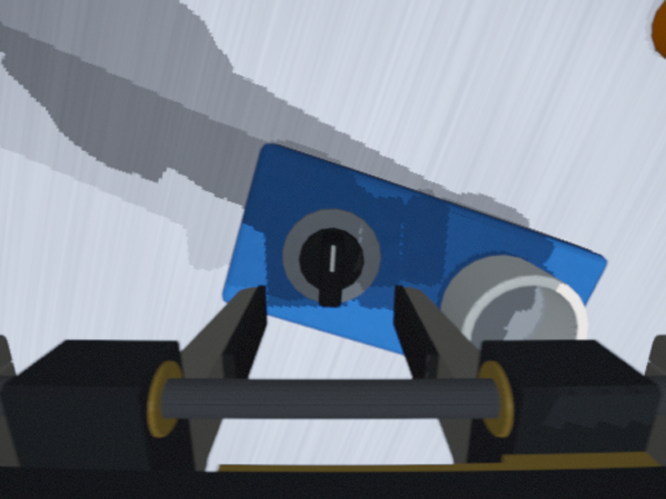

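Prediction and picture agree: foot (331,261), bar vertical. I'm descending and gripping.

```bash
python3 -m creep '[[[0,0,62,0,0,0,0.5],[0,0,62,0,0,0,0.5],[0,0,62,0,0,0,0],[0,0,62,0,0,0,0],[0,0,62,0,0,0,0],[0,0,62,0,0,0,0],[0,0,62,0,0,0,0],[0,0,62,0,0,0,0]]]' 15; python3 near.py; python3 -m creep '[[[0,0,0,0,0,0.12,0],[0,0,0,0,0,0.24,0],[0,0,0,0,0,0.36,0],[0,0,0,0,0,0.48,0],[0,0,0,0,0,0.60,0],[0,0,0,0,0,0.7,0],[0,0,0,0,0,0.7,0]]]'; python3 -c "
from h import *
exec(open('near.py').read());print(o['moment'])"
```

```text
time: 4.28
tool_pos: [0.5243, -0.2279, 0.0544]
tool_rot: [0.001, 0.987, 0.163, -0.001]
wrist_force: [-4.4, -2.4, 7.6]
grip_width: 0.155
4.2833 [ 0.5243 -0.2279  0.0544] [ 0.9467  0.322  -0.0017] [ 0.6941  0.6026 -0.4466  1.8836  0.3767  0.7386  0.3616] [-4.3568 -2.3742  7.5664] 0.1547741883981748
time: 4.87
tool_pos: [0.5235, -0.2278, 0.0544]
tool_rot: [0.001, 0.982, -0.187, -0.001]
wrist_force: [-6.4, -1.7, 8.9]
grip_width: 0.151
4.8667 [ 0.5235 -0.2278  0.0544] [ 0.9299 -0.3677 -0.0013] [ 0.5624  0.5709 -0.273   1.8934  0.2307  0.7091 -0.2221] [-6.4369 -1.6822  8.912 ] 0.1510103341414396
[-0.5654  1.5469 -0.0069]
```

```bash
python3 -m creep '[[[0,0,-3,0,0,0,0],[0,0,-3,0,0,0.12,0],[0,0,-3,0,0,0.24,0],[0,0,-3,0,0,0.3,0],[0,0,-3,0,0,0.3,0]]]'; python3 -c "
from h import *
exec(open('near.py').read());print(np.degrees(np.arctan2(.3677,.93)),o['moment'])"; python3 -m creep '[[[0,0,0,0,0,0.1,0],[0,0,0,0,0,0.2,0],[0,0,0,0,0,0.2,0],[0,0,0,0,0,0.2,0]]]';python3 -c "
from h import *
exec(open('near.py').read());print(np.degrees(np.arctan2(.3677,.93)),o['moment'])"
```

```text
time: 5.28
tool_pos: [0.5238, -0.2267, 0.0554]
tool_rot: [0.001, 0.944, -0.329, -0.001]
wrist_force: [-2.0, -3.5, -5.7]
grip_width: 0.176
5.2833 [ 0.5238 -0.2267  0.0554] [ 0.783  -0.622  -0.0009] [ 0.5063  0.5604 -0.2018  1.897   0.168   0.7019 -0.4655] [-2.0343 -3.511  -5.6771] 0.17646868549533687
21.572670169861254 [-0.7186  0.5477  0.4826]
time: 5.62
tool_pos: [0.5244, -0.2258, 0.0554]
tool_rot: [0.0, 0.908, -0.419, -0.001]
wrist_force: [-1.8, -0.5, -5.5]
grip_width: 0.219
5.6167 [ 0.5244 -0.2258  0.0554] [ 0.6482 -0.7615 -0.0008] [ 0.468   0.5557 -0.1541  1.8994  0.1272  0.697  -0.6266] [-1.751  -0.4868 -5.5244] 0.21863721301031286
21.572670169861254 [-0.33    0.5099  0.6193]
```

The moment climbed to 0.6 N m, twelve times the dial's friction, while the jaws wedged open, so the dial is on its stop. Releasing, going up, and heading for the lid pair.

```bash
python3 -m creep '[[[0,0,0,0,0,0,0.45],[0,0,0,0,0,0,0.45],[0,0,-35,0,0,0,0.45],[0,0,-70,0,0,0,0.45],[-20,-18,-100,0,0,-0.1,0.6],[-50,-44,-130,0,0,-0.2,0.7],[-81,-72,-130,0,0,-0.3,0.7],[-112,-100,-130,0,0,-0.4,0.7],[-143,-127,-130,0,0,-0.5,0.7],[-174,-154,-130,0,0,-0.6,0.7]]]' && python3 -m creep '[[[-27,-150,0,0,0,0,0.7],[-27,-150,0,0,0,0,0.7],[-27,-150,0,0,0,0,0.7],[-27,-150,0,0,0,0,0.7],[-27,-150,0,0,0,0,0.7]]]'; python3 near.py
```

```text
time: 6.45
tool_pos: [0.5318, 0.0027, 0.1875]
tool_rot: [-0.001, 0.991, -0.133, 0.002]
wrist_force: [1.1, 0.5, -0.3]
grip_width: 0.699
time: 6.87
tool_pos: [0.5449, 0.161, 0.1873]
tool_rot: [-0.003, 0.992, -0.13, 0.001]
wrist_force: [-0.3, 0.3, 0.4]
grip_width: 0.702
6.8667 [0.5449 0.161  0.1873] [ 0.9662 -0.2578  0.0018] [ 0.0064  0.4023 -0.4404  1.8142  0.1993  0.9637 -0.7773] [-0.3105  0.2647  0.3934] 0.7022832014980139
```

```bash
python3 -m creep '[[[-23,-42,0,0,0,0,0.7],[-23,-42,0,0,0,0,0.7],[-23,-42,0,0,0,0,0.7],[-23,-42,0,0,0,0,0.7]]]'
cat > post.py <<'E'
from h import *
exec(open("near.py").read())
s=cams.snapshot("wrist")
H,Sa,V=cv2.split(cv2.cvtColor(s["color"],cv2.COLOR_RGB2HSV));yy,xx=np.mgrid[:384,:512]
c=proj(s,[.533,.2075,.092])[0];print(c)
m=(np.hypot(xx-c[0],yy-c[1])<40)&((H<18)&(Sa>120));ys,xs=np.where(m);print("orange",m.sum(),xs.min(),xs.max(),ys.min(),ys.max())
save(s,"w4.png",(int(c[0])-80,int(c[1])-70,int(c[0])+80,int(c[1])+70),2.5)
a=cv2.imread("pics/w4.png")
s2=cams.snapshot("scene");t=s2["color"][245:330,70:150][...,::-1]
t2=cams.snapshot("top")["color"][125:255,330:450][...,::-1]
r=lambda i:cv2.resize(i,(int(i.shape[1]*350/i.shape[0]),350),interpolation=cv2.INTER_CUBIC)
cv2.imwrite("pics/combo.png",cv2.resize(np.hstack([r(a),r(t)]),None,fx=1,fy=1))
E
python3 post.py
```

```text
time: 7.2
tool_pos: [0.5344, 0.1984, 0.1862]
tool_rot: [-0.0, 0.991, -0.135, 0.001]
wrist_force: [0.9, -0.9, -0.2]
grip_width: 0.701
7.2 [0.5344 0.1984 0.1862] [ 0.9637 -0.2671  0.0013] [-0.062   0.4097 -0.4456  1.8076  0.2104  0.9697 -0.8653] [ 0.9488 -0.879  -0.1712] 0.7008344747674208
[249.5795 185.4311]
orange 452 238 257 166 192
```

View pics/combo.png

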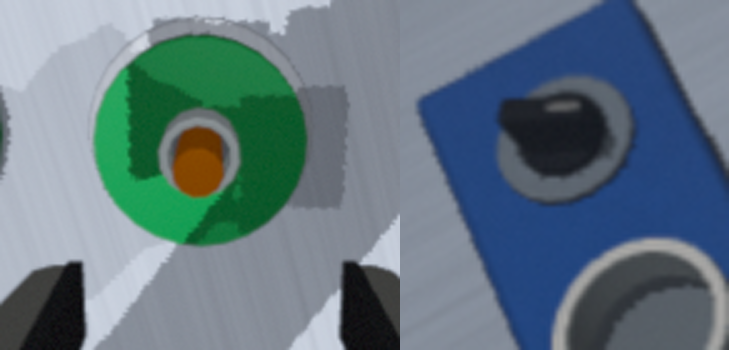

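The lid pair is seen from above with the post's top circle at about (248,183) native. The dial bar has turned clockwise.

Run:
```python
from h import *
exec(open("near.py").read())
s=cams.snapshot("wrist")
H,Sa,V=cv2.split(cv2.cvtColor(s["color"],cv2.COLOR_RGB2HSV));yy,xx=np.mgrid[:384,:512]
c=proj(s,[.533,.2075,.092])[0]
m=(np.hypot(xx-c[0],yy-c[1])<40)&((H<18)&(Sa>120));ys,xs=np.where(m);b=(xs.min(),xs.max(),ys.min(),ys.max());print(b)
px=[(b[0]+b[1])/2, b[3]+.5-(b[1]-b[0]+1)/2];p=atz(s,px,.092);print("post",px,p)
m=((np.hypot(xx-c[0],yy-c[1])<70)&(H>45)&(H<80)&(Sa>120)).astype(np.uint8);cn,_=cv2.findContours(m,0,1);cn=max(cn,key=cv2.contourArea);e=cv2.fitEllipse(cn);print("green",e,atz(s,e[0],.037))
for t in finder.trace(s,"outer_collar")[:2]: print(t["p"],t["centre"])
print(totool([*p[:2],.066],o))
```

```text
7.35 [0.5346 0.1968 0.1858] [ 0.9628 -0.2703  0.0008] [-0.0604  0.41   -0.4444  1.8081  0.2104  0.9697 -0.866 ] [-0.5799 -0.0941  0.0475] 0.6976489713110985
(np.int64(237), np.int64(257), np.int64(164), np.int64(190))
post [np.float64(247.0), np.float64(180.0)] [0.5324 0.2116 0.092 ]
green ((248.06597900390625, 169.14012145996094), (82.7612075805664, 83.79193878173828), 94.87431335449219) [0.5323 0.2114 0.037 ]
0.95 [246.1, 163.0]
0.93 [399.4, 171.1]
[ -6.2672 -13.628  119.7386]
```

```bash
python3 -m creep '[[[-6,-14,40,0,0,0,0.6],[-6,-14,80,0,0,0,0.5],[-6,-14,100,0,0,0,0.45],[-6,-14,118,0,0,0,0.45],[-6,-14,118,0,0,0,0.45],[-6,-14,118,0,0,0,0],[-6,-14,118,0,0,0,0],[-6,-14,118,0,0,0,0],[-6,-14,118,0,0,0,0],[-6,-14,118,0,0,0,0]]]' 20; python3 -m creep '[[[0,0,-3,0,0,0,0],[0,0,-8,0,0,0,0],[0,0,-15,0,0,0,0],[0,0,-15,0,0,0,0]]]'; python3 near.py
```

```text
time: 8.28
tool_pos: [0.533, 0.2142, 0.0692]
tool_rot: [-0.001, 0.991, -0.135, 0.001]
wrist_force: [-0.5, -1.0, 4.6]
grip_width: 0.212
time: 8.62
tool_pos: [0.5324, 0.2143, 0.084]
tool_rot: [-0.0, 0.991, -0.135, 0.001]
wrist_force: [1.5, 0.4, -2.6]
grip_width: 0.21
8.6167 [0.5324 0.2143 0.084 ] [ 0.9635 -0.2677  0.0014] [-0.1293  0.5488 -0.4023  1.8698  0.295   0.7795 -0.961 ] [ 1.4769  0.4109 -2.6056] 0.2098624775137938
```

Both lids are held: opening 19.4 mm and 2.6 N of weight. Lifting and carrying smoothly.

```bash
python3 -m creep '[[[0,0,-25,0,0,0,0],[0,0,-50,0,0,0,0],[5,8,-72,0,0,0,0],[15,25,-82,0,0,0,0],[30,51,-85,0,0,0,0],[46,78,-85,0,0,0,0],[62,105,-85,0,0,0,0],[78,132,-85,0,0,0,0],[94,159,-85,0,0,0,0],[110,186,-85,0,0,0,0]]]'; python3 -m creep '[[[16,27,0,0,0,0,0],[32,54,0,0,0,0,0],[48,81,0,0,0,0,0],[64,108,0,0,0,0,0],[80,135,0,0,0,0,0],[95,162,0,0,0,0,0],[109,185,0,0,0,0,0],[117,198,0,0,0,0,0],[120,204,0,0,0,0,0],[120,204,0,0,0,0,0]]]'; python3 near.py
cat > place.py <<'E'
from h import *
exec(open("near.py").read())
W=cams.snapshot("wrist");S=cams.snapshot("scene");T=cams.snapshot("top")
o=observe();print(o["tool_pos"])
r=lambda s,x,y,w,h:cv2.resize(s["color"][y:y+h,x:x+w][...,::-1],(390,390),interpolation=cv2.INTER_CUBIC)
x=[int(v) for v in proj(S,[.65,-.226,.1])[0]];y=[int(v) for v in proj(T,[.65,-.226,.1])[0]]
print(x,y)
A=max(x[0]-65,0),min(x[1]-65,254);B=y[0]-65,y[1]-65;print(A,B)
cv2.imwrite("pics/place.png",np.hstack([r(S,*A,130,130),r(W,120,60,280,280)]))
E
python3 place.py
```

```text
time: 9.45
tool_pos: [0.588, 0.0037, 0.1676]
tool_rot: [0.0, 0.991, -0.135, -0.0]
wrist_force: [1.3, -0.4, -1.9]
grip_width: 0.211
time: 10.28
tool_pos: [0.6487, -0.2245, 0.1671]
tool_rot: [-0.0, 0.991, -0.136, -0.0]
wrist_force: [0.2, 0.6, -1.6]
grip_width: 0.212
10.2833 [ 0.6487 -0.2245  0.1671] [ 0.963  -0.2697 -0.0007] [ 0.502   0.6025 -0.3202  1.5279  0.2077  1.0455 -0.1431] [ 0.1715  0.5825 -1.6305] 0.21218341431958812
10.2833 [ 0.6487 -0.2245  0.1671] [ 0.963  -0.2697 -0.0007] [ 0.502   0.6025 -0.3202  1.5279  0.2077  1.0455 -0.1431] [ 0.1715  0.5825 -1.6305] 0.21218341431958812
[ 0.649  -0.2206  0.1676]
[125, 320] [390, 153]
(60, 254) (325, 88)
```

View pics/place.png

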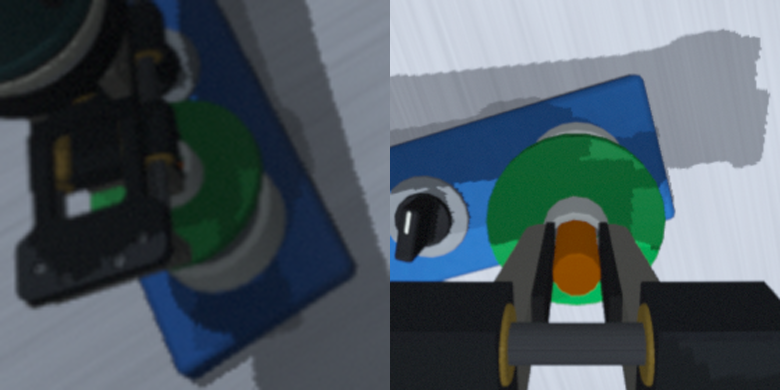

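The wrist view shows the pair level, with the post top between the fingers at about (254,255) native; the dial bar is at its new angle. Next I'm working out the post position and refining the pot centre.

Run:
```python
from h import *
exec(open("near.py").read())
s=cams.snapshot("wrist")
H,Sa,V=cv2.split(cv2.cvtColor(s["color"],cv2.COLOR_RGB2HSV));yy,xx=np.mgrid[:384,:512]
m=(np.hypot(xx-254,yy-245)<40)&((H<18)&(Sa>120));ys,xs=np.where(m);b=(xs.min(),xs.max(),ys.min(),ys.max());print(b)
px=[(b[0]+b[1])/2,b[3]+.5-(b[1]-b[0]+1)/2];zt=o["tool_pos"][2]+.0228;p=atz(s,px,zt);print("post top",p,"in tool",totool(p,o))
m=((np.hypot(xx-254,yy-215)<85)&(H>45)&(H<80)&(Sa>120)).astype(np.uint8);cn,_=cv2.findContours(m,0,1);cn=np.vstack(cn);h=cv2.convexHull(cn);e=cv2.fitEllipse(h);print("green",e,atz(s,e[0],zt-.055))
S=cams.snapshot("scene");T=cams.snapshot("top")
for n,sc,c in(("scene",S,(129,325)),("top",T,(387.1,157.6))):
    im=cv2.imread(f"pics/{n}.png");h_=cv2.cvtColor(cv2.resize(im,(512,384),interpolation=cv2.INTER_AREA),cv2.COLOR_BGR2HSV)
    print(n,"hand",atz(sc,c,.075))
    m=((h_[...,1]<70)&(h_[...,2]>135)&(np.hypot(xx-c[0],yy-c[1])<(26 if n=="scene" else 18))).astype(np.uint8)
    cn,_=cv2.findContours(m,0,1);cn=max(cn,key=cv2.contourArea);e=cv2.fitEllipse(cn);print(" fit",e,cv2.boundingRect(cn),atz(sc,e[0],.075))
    ang=np.linspace(0,6.283,9)[:-1];P=np.array([[.65+.04*np.cos(a),-.226+.04*np.sin(a),.075] for a in ang]);q=proj(sc,P);print(" pred bbox",q.min(0),q.max(0))
```

```text
10.4333 [ 0.649  -0.2206  0.1676] [ 0.9642 -0.265  -0.0008] [ 0.4992  0.601  -0.3229  1.5299  0.2072  1.0454 -0.1435] [-0.2363  0.5329 -2.9431] 0.21252986337775703
(np.int64(236), np.int64(271), np.int64(218), np.int64(270))
post top [ 0.6486 -0.2217  0.1904] in tool [ -0.0999   1.1539 -22.8016]
green ((253.16744995117188, 217.04287719726562), (122.53005981445312, 126.63978576660156), 89.8790283203125) [ 0.6485 -0.2208  0.1354]
scene hand [ 0.6513 -0.2269  0.075 ]
 fit ((127.80167388916016, 323.75946044921875), (36.77744674682617, 44.80739974975586), 43.64425277709961) (107, 303, 42, 42) [ 0.648  -0.2279  0.075 ]
 pred bbox [108.6357 303.2584] [149.4648 346.3225]
top hand [ 0.6469 -0.224   0.075 ]Traceback (most recent call last):
  File "<stdin>", line 13, in <module>
cv2.error: OpenCV(4.12.0) /io/opencv/modules/imgproc/src/shapedescr.cpp:361: error: (-201:Incorrect size of input array) There should be at least 5 points to fit the ellipse in function 'fitEllipseNoDirect'
```

Post at (0.6486,-0.2217); pot estimates average (0.649,-0.2258). I'm shifting 4 mm and lowering to just above entry, then feeling in.

```bash
python3 -m creep '[[[1,4,15,0,0,0,0],[1,4,30,0,0,0,0],[1,4,36,0,0,0,0],[1,4,36,0,0,0,0]]]'; python3 -m creep '[[[0,0,4,0,0,0,0],[0,0,7,0,0,0,0],[0,0,10,0,0,0,0],[0,0,10,0,0,0,0]]]'; python3 near.py
```

```text
time: 10.92
tool_pos: [0.6472, -0.2271, 0.1287]
tool_rot: [-0.0, 0.991, -0.135, -0.002]
wrist_force: [-0.4, -0.1, -2.3]
grip_width: 0.212
time: 11.25
tool_pos: [0.6503, -0.2257, 0.1233]
tool_rot: [-0.001, 0.991, -0.134, 0.001]
wrist_force: [-0.0, 3.5, 2.6]
grip_width: 0.213
11.25 [ 0.6503 -0.2257  0.1233] [ 0.9638 -0.2665  0.0022] [ 0.4978  0.65   -0.3111  1.5557  0.2243  0.9689 -0.1506] [-0.0443  3.5012  2.6093] 0.2131704752250021
```

Chamfer contact pushes the tool +y, so the pot is slightly to +y. Shifting 2.5 mm and continuing.

```bash
python3 -m creep '[[[0,-2.5,0,0,0,0,0],[0,-2.5,0,0,0,0,0],[0,-2.5,0,0,0,0,0]]]'; python3 near.py;  python3 -m creep '[[[0,0,2,0,0,0,0],[0,0,4,0,0,0,0],[0,0,4,0,0,0,0]]]'; python3 near.py
```

```text
time: 11.5
tool_pos: [0.6497, -0.2249, 0.1215]
tool_rot: [-0.0, 0.991, -0.135, 0.0]
wrist_force: [0.8, 2.1, -1.4]
grip_width: 0.211
11.5 [ 0.6497 -0.2249  0.1215] [ 0.9636 -0.2675  0.0002] [ 0.4949  0.6514 -0.3093  1.5574  0.2258  0.9679 -0.1542] [ 0.7927  2.0765 -1.3801] 0.2107683800093954
time: 11.75
tool_pos: [0.6493, -0.2249, 0.1169]
tool_rot: [-0.0, 0.991, -0.135, -0.0]
wrist_force: [0.4, 0.7, -2.1]
grip_width: 0.211
11.75 [ 0.6493 -0.2249  0.1169] [ 0.9635 -0.2677 -0.0008] [ 0.4944  0.6566 -0.3082  1.5603  0.2274  0.961  -0.1555] [ 0.4018  0.7393 -2.1447] 0.2107050102252519
```

It's in the bore and free. Lowering to seat (expected TCP z of about 0.1142).

```bash
python3 -m creep '[[[0,-0.5,2,0,0,0,0],[0,-0.5,3,0,0,0,0],[0,-0.5,4,0,0,0,0],[0,-0.5,4,0,0,0,0]]]'; python3 near.py
```

```text
time: 12.08
tool_pos: [0.6496, -0.2244, 0.1143]
tool_rot: [0.0, 0.991, -0.135, -0.0]
wrist_force: [-1.5, 3.3, 3.1]
grip_width: 0.213
12.0833 [ 0.6496 -0.2244  0.1143] [ 0.9635 -0.2676 -0.0004] [ 0.493   0.6594 -0.3075  1.5619  0.229   0.9563 -0.1575] [-1.5161  3.2771  3.0761] 0.21319306380479144
```

Seated at the predicted height. Releasing and waiting.

```bash
python3 -m creep '[[[0,0,0,0,0,0,0.6],[0,0,0,0,0,0,0.6],[0,0,0,0,0,0,0.6],[0,0,0,0,0,0,0.6],[0,0,0,0,0,0,0.6],[0,0,0,0,0,0,0.6],[0,0,0,0,0,0,0.6],[0,0,0,0,0,0,0.6]]]'
python3 - <<'E'
from h import *
exec(open("near.py").read())
W=cams.snapshot("wrist");S=cams.snapshot("scene")
r=lambda s,x,y,w,h:cv2.resize(s["color"][y:y+h,x:x+w][...,::-1],(390,390),interpolation=cv2.INTER_CUBIC)
cv2.imwrite("pics/seat.png",np.hstack([r(S,60,250,130,130),r(W,120,60,280,280)]))
H,Sa,V=cv2.split(cv2.cvtColor(W["color"],cv2.COLOR_RGB2HSV));yy,xx=np.mgrid[:384,:512]
m=(np.hypot(xx-254,yy-245)<50)&((H<18)&(Sa>120));ys,xs=np.where(m);b=(xs.min(),xs.max(),ys.min(),ys.max())
px=[(b[0]+b[1])/2,b[3]+.5-(b[1]-b[0]+1)/2];p=atz(W,px,.137);print("post top",b,p,"in tool",totool(p,o))
E
```

```text
time: 12.75
tool_pos: [0.6496, -0.2248, 0.1135]
tool_rot: [0.0, 0.991, -0.135, -0.0]
wrist_force: [-1.0, 0.4, 0.7]
grip_width: 0.599
12.75 [ 0.6496 -0.2248  0.1135] [ 0.9635 -0.2678 -0.    ] [ 0.4931  0.6603 -0.3071  1.5621  0.2293  0.9548 -0.1574] [-0.9775  0.4205  0.6634] 0.5988549929986822
post top (np.int64(237), np.int64(269), np.int64(218), np.int64(270)) [ 0.6488 -0.2263  0.137 ] in tool [ -0.3791   1.7098 -23.4827]
```

View pics/seat.png

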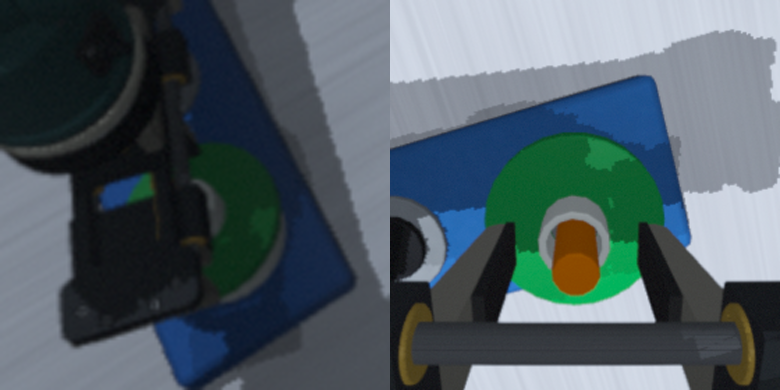

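Both lids sit level on the pot, with the post centred between the open jaws. Lowering around the collar and gripping it.

```bash
python3 -m creep '[[[0,2,10,0,0,0,0.6],[0,2,20,0,0,0,0.6],[0,2,25,0,0,0,0.6],[0,2,25,0,0,0,0.6],[0,2,25,0,0,0,0.2],[0,2,25,0,0,0,0.2],[0,2,25,0,0,0,0.2],[0,2,25,0,0,0,0.2],[0,2,25,0,0,0,0.2]]]' 15; python3 near.py
```

```text
time: 13.6
tool_pos: [0.6494, -0.2266, 0.0889]
tool_rot: [0.0, 0.991, -0.135, 0.0]
wrist_force: [0.4, 1.0, -0.6]
grip_width: 0.367
13.6 [ 0.6494 -0.2266  0.0889] [ 0.9635 -0.2677  0.0007] [ 0.491   0.6888 -0.2998  1.5747  0.2394  0.9138 -0.1622] [ 0.3884  0.9658 -0.5839] 0.36724506200700824
```

```bash
python3 -m creep '[[[0,0,-2,0,0,0,0.2],[0,0,-6,0,0,0,0.2],[0,0,-10,0,0,0,0.2],[0,0,-15,0,0,0,0.2],[0,0,-15,0,0,0,0.2]]]'; python3 near.py; python3 -m creep '[[[0,0,-8,0,0,0,0.2],[0,0,-20,0,0,0,0.2],[0,0,-32,0,0,0,0.2],[0,0,-44,0,0,0,0.2],[0,0,-56,0,0,0,0.2],[0,0,-66,0,0,0,0.2],[0,0,-72,0,0,0,0.2],[0,0,-75,0,0,0,0.2],[0,0,-75,0,0,0,0.2],[0,0,-75,0,0,0,0.2]]]'
python3 - <<'E'
from h import *
exec(open("near.py").read())
W=cams.snapshot("wrist");S=cams.snapshot("scene");T=cams.snapshot("top")
r=lambda s,x,y,w,h:cv2.resize(s["color"][y:y+h,x:x+w][...,::-1],(390,390),interpolation=cv2.INTER_CUBIC)
cv2.imwrite("pics/end.png",np.hstack([r(S,50,220,160,160),r(W,120,60,280,280)]))
for t in("jar_center","cave_center","tube_center"):
    print(t,[(round(d["p"],2),np.round(d["centre"],1)) for d in finder.search_frame(S,t)[:2]])
E
```

```text
time: 14.02
tool_pos: [0.65, -0.2268, 0.1052]
tool_rot: [0.0, 0.991, -0.135, 0.001]
wrist_force: [0.9, -0.1, -1.1]
grip_width: 0.366
14.0167 [ 0.65   -0.2268  0.1052] [ 0.9635 -0.2679  0.0022] [ 0.4941  0.6701 -0.3045  1.5661  0.2331  0.939  -0.1574] [ 0.8658 -0.1093 -1.0962] 0.36599339455534885
time: 14.85
tool_pos: [0.6489, -0.2266, 0.1782]
tool_rot: [-0.0, 0.991, -0.135, -0.0]
wrist_force: [-0.3, -0.2, -0.0]
grip_width: 0.372
14.85 [ 0.6489 -0.2266  0.1782] [ 0.9635 -0.2678 -0.0006] [ 0.5058  0.5931 -0.3224  1.5165  0.2038  1.0658 -0.1352] [-0.3092 -0.2103 -0.0498] 0.3721459430124901
jar_center [(0.81, array([242.7, 293.8]))]
cave_center [(0.64, array([194. , 207.6]))]
tube_center [(0.62, array([346. , 159.1]))]
```

View pics/end.png

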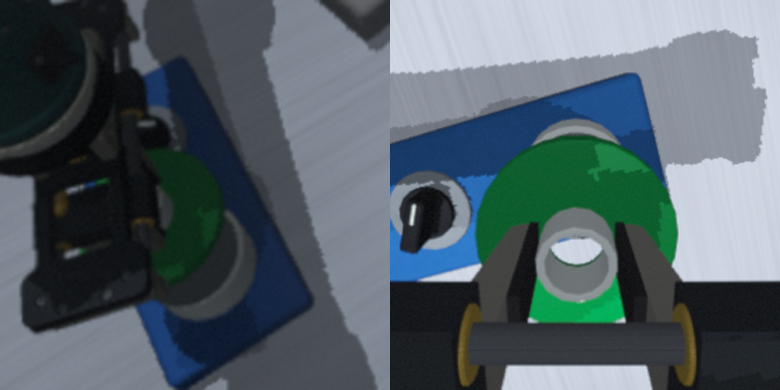

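The collar is empty and held, and the post has been left behind. I'm doing one numeric check for the inner post, then handing in.

```bash
python3 -m creep '[[[0,0,0,0,0,0,0.2],[0,0,0,0,0,0,0.2],[0,0,0,0,0,0,0.2],[0,0,0,0,0,0,0.2]]]'
python3 - <<'E'
from h import *
exec(open("near.py").read())
for n in("scene","top","wrist"):
    s=cams.snapshot(n);H,Sa,V=cv2.split(cv2.cvtColor(s["color"],cv2.COLOR_RGB2HSV));yy,xx=np.mgrid[:384,:512]
    c=proj(s,[.6488,-.2263,.12])[0];m=(np.hypot(xx-c[0],yy-c[1])<40)&(H<18)&(Sa>120);print(n,c,m.sum(),[xx[m].mean(),yy[m].mean()] if m.any() else "")
    if n=="scene":
        for P in((.665,-.25,.077),(.672,-.24,.077),(.66,-.255,.077)):
            u,v=proj(s,P)[0].astype(int);print(" flange/pot px",(u,v),s["color"][v,u])
workorder.finish_job()
E
```

```text
time: 15.48
tool_pos: [0.6492, -0.2266, 0.1786]
tool_rot: [0.0, 0.991, -0.135, 0.0]
wrist_force: [0.4, -0.5, -0.3]
grip_width: 0.374
15.4833 [ 0.6492 -0.2266  0.1786] [ 0.9635 -0.2677  0.    ] [ 0.5058  0.5929 -0.3225  1.516   0.2038  1.0659 -0.1353] [ 0.3755 -0.5376 -0.3379] 0.37449398283918706
scene [121.8117 316.7574] 0 
 flange/pot px (np.int64(119), np.int64(338)) [29 36 35]
 flange/pot px (np.int64(126), np.int64(338)) [32 36 39]
 flange/pot px (np.int64(116), np.int64(337)) [30 32 31]
top [393.3047 152.1134] 3 [np.float64(422.6666666666667), np.float64(127.33333333333333)]
wrist [253.2337 205.3226] 0 
the job is handed in; nothing more can be done
```

I handed the job in at about 15.5 s of robot time, with the arm still holding the green outer lid above the post. The one thing I couldn't confirm by camera at the end is that the inner lid is still seated.

- **Dial:** I turned it clockwise until the torque reached about 0.6 N m, against about 0.05 N m of friction. The bar was wedging the jaws open by then, so I took that as the end stop. The bar was still at its turned angle in the last wrist picture. I had no direct reading of the joint.
- **Lid pair:** I picked it up by the post and carried it over. It touched the pot's rim on the way in, so I shifted it about 2.5 mm and lowered it until it seated. The tool stopped at 114.3 mm, against 114.2 mm expected. After I let go, the picture showed both lids level on the pot.
- **Outer lid:** I gripped it by the collar (opening 34 mm, as expected) and lifted it straight up. The collar centre is about 111 mm above the rim, level and still. The opening reading crept from 0.366 to 0.374 during the hold.
- **Inner lid:** The final check failed to show it. The raised green lid, the arm and the shadows hid the post and flange in all three cameras. The evidence that it stayed behind is the empty collar in the wrist view and a load of 1.1 N or less during the lift, against about 2.5 N for the pair.
- **Jar, cave and tube:** In the scene picture they were within about 4 pixels of where they started, which is within the finder's scatter. I saw no contact with any of them.

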